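# Refill the wardrobe organiser from the riser stand

### The arm

A 7-joint arm with a two-finger parallel gripper is mounted at the origin on the work surface. World frame = base frame: x ahead of the robot, y to its left, z up, the work surface at z = 0. Lengths are in m, angles in rad, forces in N, time in s.
With the tool pointing down it reaches from about 0.425 to 0.925 m from the base axis. Payload 6.8 kg.
Tool frame: the origin (TCP) lies on the centre line of the jaws, within the pads' length; the fingertips stand 8 mm ahead of it and the grasp point (between the pads) lies 11 mm behind it (bot.tips_ahead is the distance from the TCP to the fingertips, in m); z points along the fingers, y is the line along which they close (so a half turn about z gives the same grasp; the last joint's range is limited). The gripper opens to 85 mm and grips with 20 to 120 N. Pads are 22 mm wide; open, the fingers measure 114 mm over their backs; the gripper's body (76 mm by 85 mm) begins 54 mm behind the grasp point. The pads swing forward as they close: fully open they stand 13 mm farther back than shut.
Start: joints at [1.222, 0.477, 0.022, 1.555, -0.011, 1.109, -0.083], TCP at [0.161, -0.656, 0.239] pointing down, gripper open.
Joint ranges: [-2.96, 2.96], [-0.34, 2.1], [-1.41, 1.46], [0.24, 2.44], [-1.37, 4.51], [0.17, 1.92], [-2.96, 2.96]. Speed limits (rad/s): [2.39, 2.39, 3.14, 3.14, 3.14, 3.14, 3.14].

### API

Orientations are given as a unit quaternion [w, x, y, z].
In Python, from station import bot gives the robot as it stands.
- The arm moves only by the tool send_rows, never from a script. Its argument "deltas" is text: rows parted by semicolons, each of 4 numbers parted by spaces: the shift along the tool's x, y, z in m, then the turn about the tool's z in degrees. In form: x y z spin; .... A call has 1 to 5 rows; each row is the pose to reach, as a shift and turn from the pose commanded when the call began, along the tool's axes at that moment; what a row does not reach only later rows make up. A row lasts 1/10 s, in which the tool goes at most 50 mm and 8.59 degrees, less where a joint would pass 70% of its speed; a pose out of reach is approached as far as the arm can. A call with a gripper value outside its range is refused whole. "claw" is the opening, from 0 (shut) to 1 (fully open), set as the call begins (left out, the last holds). The fingers move at their own pace and stop on an object; "force" is the grip in N (left out, the last holds). Time passes only in rows, so rows that repeat a pose let the fingers close. It gives the time, the measured TCP pose, the force, the opening and the grip force at its end, in the units of the state.
- bot.get_obs(): the state, without advancing time (a new reading comes with each control period).
- bot.read_camera(name): name is "side" or "top" or "wrist"; returns a dict with "img" (400x640x3 uint8, red, green, blue), "depth" (400x640 float32, m along the optical axis (not along the pixel's ray), 0 where there is no reading), "fx", "fy", "cx", "cy" (pixels), "camera_from_world" (4x4, takes a point from world to camera coordinates). Camera axes: x right, y up, looking along -z (the intrinsics and any distortion apply to the point x, -y, -z); pixel columns grow to the right and rows downward; lengths in m; the calibration is good to about 2 mm. A picture is of the moment at which its call begins.
- bot.hand_in(): hands the job in; it is judged then, once.
Trained networks look in a picture, given as the dict that the camera call returned (one of the last four; its "shot" number tells which), for a name from the list of things; names that differ only in an ending like _2 or _b are one class to them, and where a whole thing is asked for, a point or a joint stands for the part that bears it (a point fixed in the world has none). Each returns a list of dicts, best first, with "confidence" (0 to 1); they miss things now and then, are a little off and sometimes report something else, mostly with a low value. They report only what shows in the picture. A call takes as long as a camera call. They do not tell look-alikes from the thing itself.
- bot.masks_of(picture, query): "mask" (400x640 bool, what is visible of it).
- bot.landmark_of(picture, query): "xyz" ([x, y, z] in m, in world coordinates, good to about 4 mm: a listed point, or the origin of a listed thing).
The state is a dict: "t": time; "q": joint angles; "joint_vel": joint speeds; "joint_torque": joint torques, N m; "eef_pos": TCP position; "tool_rot": TCP orientation; "contact_force": force on the tool from outside, world axes, zero at the start; "torque": the same for the moment, N m; "gripper_width": opening from 0.0 (shut) to 1.0 (fully open); "grasp_force": force on a finger pad.
Only numpy, scipy, OpenCV 4.12 (cv2) and the standard library are available. Lean on these libraries where they do the work, as an engineer would, in place of code of your own. Each camera call takes 0.05 s, during which the arm holds its last target. There are 200 camera calls.

### The job

Move the navy lint comb, the cedar block, the steel tie clip and the round trinket jar from the row on the white stand into the wooden organiser tray, each lying flat on the floor of the insert cut out for its shape. Move the glass jar last, only once the other three are seated, keeping it upright and setting it down rather than dropping it. Leave the red polish tin and the little cologne bottle where they stand.

Things in the scene. Friction and masses are not known exactly. Their poses are not given: they have to be found in the camera images.
- comb: Navy blue plastic lint comb lying flat, T-shaped, 100 mm long, 12 mm thick, about 40 g. Handle 16 mm wide from x = -48 to +28 mm; toothed head 44 mm wide (y) from x = +28 to +52 mm. Origin: underside, on the handle's centre line, near the balance point; x axis towards the head, z up. Loose, in one of 5 bays, 88 mm apart, on the white stand (top 25 mm above the board).
- cedar_block: Reddish cedar wood block, 70 (x) x 34 (y) x 22 (z) mm, about 35 g. Origin: centre of the underside; z up. Loose, in one of 5 bays, 88 mm apart, on the white stand (top 25 mm above the board).
- tie_clip: Steel tie clip lying flat, a bar 65 (x) x 8 (y) x 9 (z) mm, about 20 g. Origin: centre of the underside; x along its length, z up. Either end may lead. Loose, in one of 5 bays, 88 mm apart, on the white stand (top 25 mm above the board).
- jar: Round green-glass trinket jar with a flat brass lid and a small brass knob, standing upright: body 50 mm diameter, 38 mm high, lid 49 mm diameter up to 45 mm, knob 14 mm diameter up to 54 mm; lid fixed; about 130 g. Origin: centre of the underside; z up. Loose, in one of 5 bays, 88 mm apart, on the white stand (top 25 mm above the board).
- pocket_comb: Grey insert 128 x 80 mm, 10 mm high, fixed in the tray; cut-out 6 mm deep, its floor navy blue, 4 mm above the insert's underside. T shape for the comb, head to +x: handle part 29 mm wide from x = -54.5, head part 57 wide to x = 58.5. Origin: its underside, 4 mm below where the thing's origin belongs. x along it, away from the robot. A floor-deep finger notch (x = -21 to +21 mm) crosses it.
- pocket_block: Grey insert 128 x 80 mm, 10 mm high, fixed in the tray; cut-out 6 mm deep, its floor cedar brown, 4 mm above the insert's underside. Rectangular cut-out 83 (x) x 47 (y) mm for the cedar block. Origin: its underside, 4 mm below where the thing's origin belongs. x along it, away from the robot. A floor-deep finger notch (x = -21 to +21 mm) crosses it.
- pocket_clip: Grey insert 128 x 80 mm, 10 mm high, fixed in the tray; cut-out 6 mm deep, its floor pale grey, 4 mm above the insert's underside. Narrow rectangular cut-out 78 (x) x 21 (y) mm for the tie clip. Origin: its underside, 4 mm below where the thing's origin belongs. x along it, away from the robot. A floor-deep finger notch (x = -21 to +21 mm) crosses it.
- pocket_jar: Grey insert 128 x 80 mm, 10 mm high, fixed in the tray; cut-out 6 mm deep, its floor golden yellow, 4 mm above the insert's underside. Round cut-out 64 mm in diameter for the trinket jar. Origin: its underside, 4 mm below where the thing's origin belongs. x along it, away from the robot. No finger notch.
- polish_tin: Dark red round shoe-polish tin with a dark disc on top, 48 mm diameter, 20 mm high, in one bay of the white stand among the row; to be left alone. Origin: centre of the underside.
- cologne: Small amber glass cologne bottle with a black cap, 32 x 26 mm, 54 mm high, standing on the plain fifth insert (no cut-out) of the tray, among the pockets; to be left alone. Origin: centre of the underside.
Not all that is in view belongs to the job. What is shaped like the jar but orange is not meant.

How it is judged:
By the outcome, as a careful person would: the job done as asked, in the order asked, and still so for the second after the job is handed in, with the robot touching nothing.
It also fails if it takes over 99 s, if anything falls off the work surface, if the arm or the gripper's body presses on something with over 40 N, if the wrist force passes 120 N, or if a joint passes its speed limit or range.

## Working session

There is one attempt and no reset: what is moved stays moved. The work goes in short steps, Python scripts to look and compute and a tool call to move; the robot and the scene stay as the last step left them, time stands still between calls to the robot, and variables do not carry over. Pictures are saved under pics/ and viewed, at most 16 in all, crops included, and the job is handed in when it is done.

Besides the shell and the picture viewer there is one more tool, called after ">>>" by a JSON object that holds its "op" and its "data", one argument or row to a line. send_rows: Moves the arm, as the interface text tells. Its arguments: {"type":"object","properties":{"deltas":{"type":"string"},"claw":{"type":"number"},"force":{"type":"number"}},"required":["deltas"]}

```bash
ls; mkdir -p pics
python3 - <<'E'
from station import bot
import cv2,numpy as np
o=bot.get_obs();print({k:np.round(v,3) for k,v in o.items()})
for n in("top","side"):
    p=bot.read_camera(n);cv2.imwrite(f"pics/{n}0.png",p["img"][...,::-1])
    for q in["comb","cedar_block","tie_clip","jar","polish_tin","cologne","pocket_comb","pocket_block","pocket_clip","pocket_jar"]:
        print(n,q,[(np.round(d["xyz"],3).tolist(),round(d["confidence"],2)) for d in bot.landmark_of(p,q)])
E
```

```text
pics
{'t': np.float64(0.0), 'q': array([ 1.222,  0.478,  0.022,  1.556, -0.011,  1.109, -0.083]), 'joint_vel': array([-0.   ,  0.   , -0.001,  0.001, -0.001,  0.001,  0.001]), 'joint_torque': array([-1.0000e-03, -5.9646e+01,  1.6080e+00, -2.8120e+01,  1.2000e-02,
        9.0000e-03, -0.0000e+00]), 'eef_pos': array([ 0.161, -0.655,  0.238]), 'tool_rot': array([-0.001,  0.993,  0.12 , -0.   ]), 'contact_force': array([-0.056,  0.492,  1.239]), 'torque': array([-0.016, -0.027,  0.045]), 'grasp_force': np.float64(0.0), 'gripper_width': np.float64(1.001)}
top comb [([0.453, -0.138, 0.024], 0.8)]
top cedar_block [([0.44, 0.216, 0.026], 0.82)]
top tie_clip []
top jar [([0.646, 0.29, 0.001], 0.68), ([0.44, 0.12, 0.023], 0.6)]
top polish_tin [([0.445, 0.04, 0.024], 0.71), ([0.454, -0.054, 0.027], 0.46)]
top cologne [([0.646, 0.087, 0.017], 0.71)]
top pocket_comb [([0.627, -0.094, 0.005], 0.94)]
top pocket_block []
top pocket_clip [([0.632, 0.0, 0.006], 0.56)]
top pocket_jar [([0.636, 0.169, 0.002], 0.58)]
side comb [([0.453, -0.134, 0.028], 0.88)]
side cedar_block [([0.447, 0.217, 0.024], 0.63)]
side tie_clip [([0.452, -0.053, 0.024], 0.54)]
side jar [([0.44, 0.118, 0.025], 0.95), ([0.643, 0.284, -0.001], 0.83), ([0.629, -0.004, 0.001], 0.44)]
side polish_tin [([0.446, 0.04, 0.027], 0.63)]
side cologne [([0.65, 0.09, 0.013], 0.67)]
side pocket_comb [([0.628, -0.091, 0.006], 0.93)]
side pocket_block [([0.624, -0.181, 0.008], 0.7)]
side pocket_clip [([0.627, -0.002, 0.002], 0.85)]
side pocket_jar [([0.638, 0.17, 0.005], 0.64), ([0.447, 0.215, 0.024], 0.44), ([0.45, -0.053, 0.024], 0.3)]
```

View pics/top0.png

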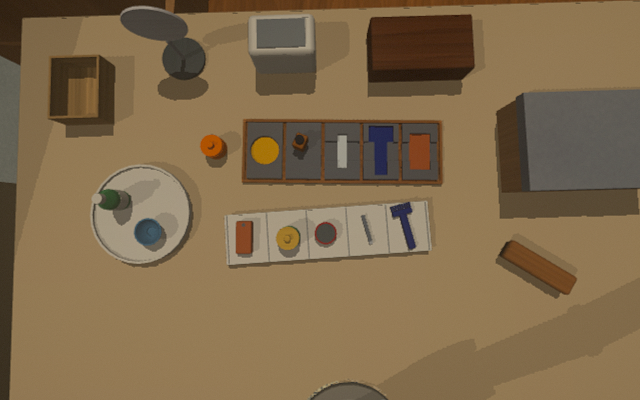

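View pics/side0.png

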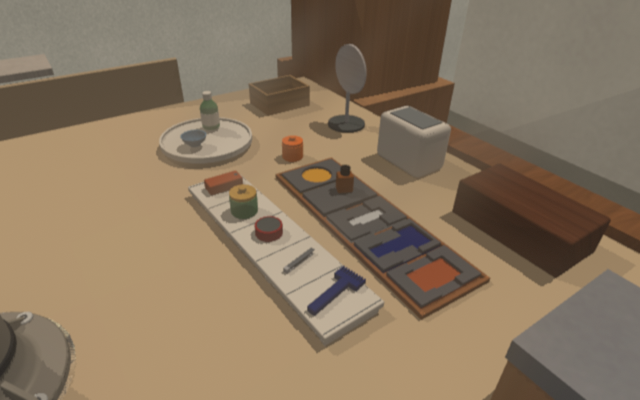

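Top view: row left to right is cedar block (244,237), brass-lidded green jar (288,238), red tin (325,233), clip (366,229) and comb (404,225). The pockets are jar (265,150), cologne on the plain insert (300,143), clip (342,150), comb (381,150) and block (420,152).

Possible confusions:
- **Jar:** the orange jar (212,146) is the decoy. The one wanted has the brass lid, at (288,238).
- **Block:** the brown bar (538,267) is too long. The one wanted is at (244,237).
- **Comb and clip:** the pocket floors (381,150) and (342,150) are not the things themselves.

Next I measure poses and check a crop.

```bash
cat > h.py <<'E'
from station import bot
import cv2,numpy as np
from scipy.spatial.transform import Rotation as R
def cloud(p):
    v,u=np.mgrid[0:400,0:640];d=p["depth"]
    c=np.stack([(u-p["cx"])/p["fx"]*d,-(v-p["cy"])/p["fy"]*d,-d,np.ones_like(d)],-1)
    return (c@np.linalg.inv(p["camera_from_world"]).T)[...,:3]
def pose():
    o=bot.get_obs();q=o["tool_rot"];M=R.from_quat([q[1],q[2],q[3],q[0]]).as_matrix()
    return o,np.array(o["eef_pos"]),M
def to(x,y,z,yaw=None):
    """delta to world target; yaw = world angle (deg) of the tool's y line (mod 180)"""
    o,p,M=pose();d=M.T@(np.array([x,y,z])-p)
    cur=np.degrees(np.arctan2(M[1,1],M[0,1]))
    s=0 if yaw is None else -((yaw-cur+90)%180-90)
    print("t",round(float(o["t"]),2),"pos",p.round(4),"yaw",round(cur,1),"tilt",M[:,2].round(3),"q7",round(o["q"][6],2),"grip",round(float(o["gripper_width"]),3),round(float(o["grasp_force"]),1),"-> delta",d.round(4),"spin",round(s,1))
def rect(pts):
    r=cv2.minAreaRect(pts[:,:2].astype(np.float32));c,(w,h),a=r
    if w<h:w,h,a=h,w,a+90
    return np.round(c,4).tolist(),round(w,4),round(h,4),round((a+90)%180-90,1)
E
python3 - <<'E'
from h import *
for n in("top","side"):
    p=bot.read_camera(n);X=cloud(p)
    for q in["comb","cedar_block","tie_clip","jar","polish_tin","cologne","pocket_comb","pocket_block","pocket_clip","pocket_jar"]:
        for m in bot.masks_of(p,q)[:2]:
            k=m["mask"]&(p["depth"]>0);P=X[k]
            if len(P)<10: continue
            lo=np.percentile(P[:,2],[5,50,95]).round(3)
            T=P if q[:3]=="poc" else P[P[:,2]>(0.006+0.025 if q!="cologne" else .01)]
            if len(T)>5: print(n,q,round(m["confidence"],2),len(P),lo,"mean",T.mean(0).round(4),rect(T))
    if n=="top":
        for a,b in((235,225),(265,245)):pass
        c=p["img"][110:275,190:450];cv2.imwrite("pics/crop0.png",cv2.resize(c,None,fx=3,fy=3,interpolation=2)[...,::-1])
E
```

```text
top comb 0.71 552 [0.024 0.035 0.038] mean [ 0.462  -0.1336  0.0351] ([0.4544, -0.1357], 0.0997, 0.0442, 13.7)
top cedar_block 0.77 539 [0.039 0.046 0.048] mean [0.4404 0.2153 0.0453] ([0.4402, 0.2164], 0.0663, 0.0343, -1.2)
top tie_clip 0.55 60 [0.03  0.033 0.035] mean [ 0.4442 -0.0516  0.0331] ([0.4489, -0.0504], 0.054, 0.007, 15.5)
top jar 0.97 470 [0.05  0.069 0.077] mean [0.4389 0.1181 0.0682] ([0.4384, 0.1188], 0.0482, 0.0473, 69.2)
top jar 0.57 491 [0.015 0.043 0.051] mean [0.6412 0.2834 0.0437] ([0.6418, 0.2842], 0.0479, 0.0473, -0.5)
top polish_tin 0.55 400 [0.041 0.044 0.046] mean [0.4451 0.0399 0.0442] ([0.446, 0.0404], 0.0452, 0.0451, 88.5)
top cologne 0.56 207 [0.022 0.052 0.069] mean [0.6418 0.09   0.0523] ([0.6466, 0.0937], 0.0327, 0.0307, 64.7)
top pocket_comb 0.79 1995 [0.005 0.009 0.015] mean [ 0.624  -0.0892  0.0098] ([0.6237, -0.0901], 0.1301, 0.0814, -3.2)
top pocket_block 0.74 1987 [0.006 0.01  0.016] mean [ 0.6213 -0.1782  0.0108] ([0.6215, -0.1785], 0.127, 0.0811, -2.0)
top pocket_clip 0.7 1986 [0.006 0.012 0.016] mean [ 0.6273 -0.0023  0.0113] ([0.6282, -0.00
[... 920 characters left out ...]

side polish_tin 0.24 594 [0.031 0.047 0.049] mean [0.4401 0.2079 0.0444] ([0.4432, 0.2136], 0.0704, 0.0367, -2.8)
side cologne 0.78 389 [0.023 0.047 0.071] mean [0.6429 0.0825 0.0462] ([0.6472, 0.0878], 0.0307, 0.0257, -27.9)
side pocket_comb 0.58 2418 [0.009 0.012 0.017] mean [ 0.6251 -0.0952  0.013 ] ([0.6266, -0.0925], 0.129, 0.0813, -2.4)
side pocket_block 0.73 3274 [0.009 0.012 0.018] mean [ 0.6214 -0.1827  0.0134] ([0.6274, -0.1763], 0.1362, 0.0902, -2.1)
side pocket_clip 0.84 2006 [0.01  0.016 0.018] mean [ 0.6276 -0.0082  0.0141] ([0.6304, -0.0049], 0.1307, 0.095, -2.7)
side pocket_jar 0.84 1211 [0.01  0.016 0.018] mean [0.6286 0.1728 0.0146] ([0.6355, 0.1647], 0.1298, 0.1209, -6.0)
```

View pics/crop0.png

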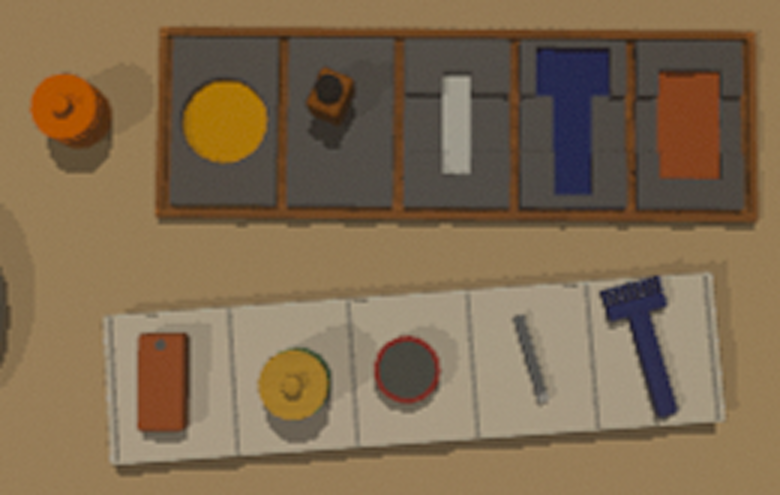

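Crop confirms the choices: brass-lidded green jar, short cedar block, clip and comb on the stand; comb head points to +x/+y. Starting with the comb.

Run:
```python
from h import *
print(bot.tips_ahead); to(.4545,-.1375,.15,105)
```

```text
0.008
t 2.2 pos [ 0.161  -0.6555  0.2393] yaw -76.2 tilt [ 0. -0. -1.] q7 -0.08 grip 1.0 0.0 -> delta [ 0.4086 -0.4331  0.0893] spin -1.2
```

>>> {"op": "send_rows", "data": {
  "deltas": "0.03 -0.032 0 0;0.06 -0.064 0 0;0.093 -0.098 0 0;0.127 -0.134 0 0;0.16 -0.17 0 0",
  "claw": 0.55,
  "force": 30
}}

```text
t: 2.7
eef_pos: [0.2766, -0.4506, 0.2395]
tool_rot: [0.0, 0.993, 0.12, 0.0]
contact_force: [1.1, -0.4, 0.8]
gripper_width: 0.55
grasp_force: 0.0
```

>>> {"op": "send_rows", "data": {
  "deltas": "0.032 -0.034 0 0;0.064 -0.068 0 0;0.096 -0.102 0 0;0.128 -0.136 0 0;0.16 -0.17 0 0"
}}

```text
t: 3.2
eef_pos: [0.3914, -0.2474, 0.2397]
tool_rot: [0.0, 0.993, 0.12, 0.0]
contact_force: [0.4, -0.3, 0.3]
gripper_width: 0.548
grasp_force: 0.0
```

```bash
python3 -c "
from h import *
to(.4545,-.1375,.13,105)"
```

```text
t 3.2 pos [ 0.3914 -0.2474  0.2397] yaw -76.2 tilt [ 0.001 -0.001 -1.   ] q7 -0.94 grip 0.548 0.0 -> delta [ 0.0874 -0.0918  0.1097] spin -1.2
```

>>> {"op": "send_rows", "data": {
  "deltas": "0.03 -0.032 0.02 0;0.06 -0.062 0.04 -1.2;0.087 -0.092 0.07 -1.2;0.087 -0.092 0.11 -1.2;0.087 -0.092 0.11 -1.2"
}}

```text
t: 3.7
eef_pos: [0.4503, -0.1371, 0.1256]
tool_rot: [-0.002, 0.991, 0.132, -0.004]
contact_force: [-0.9, -0.2, -0.4]
gripper_width: 0.552
grasp_force: 0.0
```

Run:
```python
from h import *
p=bot.read_camera("wrist");X=cloud(p)
for q in ["comb","tie_clip"]:
    for l in bot.landmark_of(p,q):print(q,l["xyz"],l["confidence"])
    for m in bot.masks_of(p,q)[:1]:
        P=X[m["mask"]&(p["depth"]>0)];T=P[P[:,2]>.031]
        print(q,np.percentile(P[:,2],[2,50,98]),rect(T))
cv2.imwrite("pics/w1.png",p["img"][...,::-1])
to(.4545,-.1375,.036,105)
```

```text
comb [0.4535, -0.1376, 0.027] 0.7
comb [0.02725222 0.03818639 0.03976445] ([0.4563, -0.1363], 0.0993, 0.0436, 13.5)
tie_clip [0.4544, -0.0566, 0.02] 0.7
tie_clip [0.02701014 0.03523393 0.03674316] ([0.4512, -0.051], 0.0647, 0.0087, 15.2)
t 3.95 pos [ 0.4542 -0.1403  0.1312] yaw -75.1 tilt [ 0.003 -0.001 -1.   ] q7 -1.28 grip 0.549 0.0 -> delta [ 0.0008 -0.0028  0.0952] spin -0.1
```

View pics/w1.png

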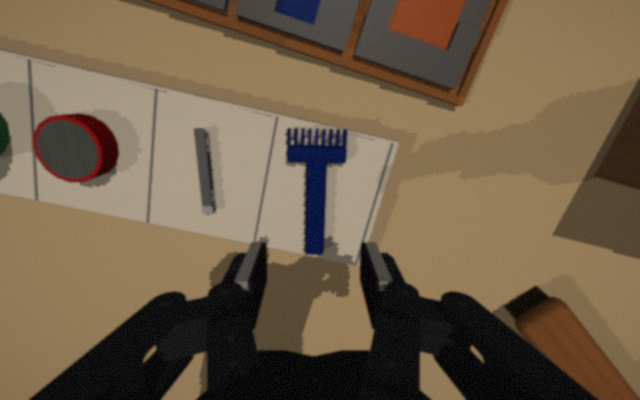

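Wrist view: the comb handle at (315,210) stands midway between the fingers (250 and 375). Descend and grip.

>>> {"op": "send_rows", "data": {
  "deltas": "0.001 -0.003 0.04 0;0.001 -0.003 0.075 0;0.001 -0.003 0.095 0;0.001 -0.003 0.095 0;0.001 -0.003 0.095 0"
}}

```text
t: 4.45
eef_pos: [0.4543, -0.1365, 0.0356]
tool_rot: [0.0, 0.992, 0.13, 0.001]
contact_force: [0.2, 0.5, -0.1]
gripper_width: 0.552
grasp_force: 0.0
```

>>> {"op": "send_rows", "data": {
  "deltas": "0 0 0 0;0 0 0 0;0 0 0 0;0 0 0 0;0 0 0 0",
  "claw": 0,
  "force": 30
}}

```text
t: 4.95
eef_pos: [0.4546, -0.1363, 0.0359]
tool_rot: [0.001, 0.991, 0.13, 0.001]
contact_force: [-1.0, 0.3, 7.5]
gripper_width: 0.176
grasp_force: 29.4
```

>>> {"op": "send_rows", "data": {
  "deltas": "0 0 0 0;0 0 -0.02 0;0 0 -0.06 0;0 0 -0.09 0;0 0 -0.09 0"
}}

```text
t: 5.45
eef_pos: [0.4564, -0.1365, 0.1288]
tool_rot: [0.002, 0.991, 0.13, 0.004]
contact_force: [1.1, -0.4, 0.1]
gripper_width: 0.176
grasp_force: 30.0
```

Run:
```python
from h import *
c=[.624,-.0912]
to(*c,.07,87.6)
for n in("top","side"):
  p=bot.read_camera(n)
  for l in bot.landmark_of(p,"comb"):print(l["xyz"],l["confidence"])
```

```text
t 5.45 pos [ 0.4564 -0.1365  0.1288] yaw -75.0 tilt [ 0.008 -0.002 -1.   ] q7 -1.3 grip 0.176 30.0 -> delta [ 0.1732 -0.0007  0.0601] spin 17.4
[0.4555, -0.1358, 0.1184] 0.66
```

>>> {"op": "send_rows", "data": {
  "deltas": "0.035 0 0 3;0.08 0 0 8;0.13 0 0 14;0.174 0 0.02 17.4;0.174 0 0.04 17.4"
}}

```text
t: 6.15
eef_pos: [0.627, -0.0868, 0.0829]
tool_rot: [-0.001, 1.0, -0.02, 0.002]
contact_force: [-1.4, 1.1, -0.3]
gripper_width: 0.175
grasp_force: 30.0
```

Run:
```python
from h import *
p=bot.read_camera("wrist")
cv2.imwrite("pics/w2.png",p["img"][...,::-1])
for q in ("comb","pocket_comb","pocket_clip","pocket_block"):
  for l in bot.landmark_of(p,q):print(q,l["xyz"],l["confidence"])
to(.625,-.091,.03,87.6)
```

```text
comb [0.625, -0.0885, 0.0756] 0.88
pocket_comb [0.6252, -0.0899, 0.0061] 0.75
pocket_clip [0.6276, -0.0021, 0.0044] 0.75
pocket_block [0.6249, -0.1763, 0.0071] 0.79
t 6.4 pos [ 0.6204 -0.0914  0.084 ] yaw -92.4 tilt [-0.002 -0.    -1.   ] q7 -1.72 grip 0.177 30.0 -> delta [ 0.0047 -0.0006  0.054 ] spin -0.0
```

View pics/w2.png

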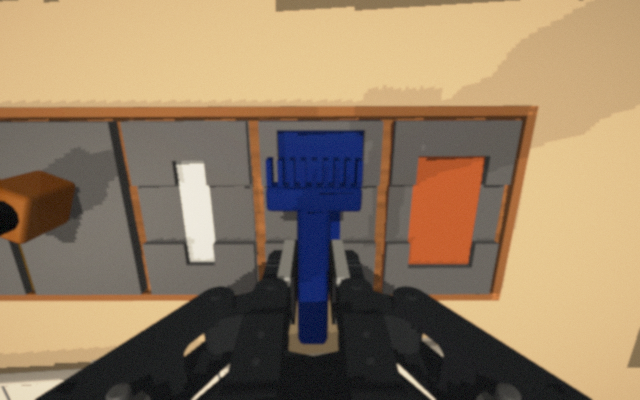

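The held comb (315,240) points head-up over its pocket, level and squared. Lower it.

>>> {"op": "send_rows", "data": {
  "deltas": "0.005 -0.001 0 0;0.005 -0.001 0.02 0;0.005 -0.001 0.04 0;0.005 -0.001 0.054 0;0.005 -0.001 0.058 0"
}}

```text
t: 6.9
eef_pos: [0.6257, -0.0903, 0.0254]
tool_rot: [0.0, 1.0, -0.021, -0.001]
contact_force: [0.1, 0.9, 0.2]
gripper_width: 0.178
grasp_force: 30.0
```

>>> {"op": "send_rows", "data": {
  "deltas": "0 0 0 0;0 0 0.002 0;0 0 0.003 0;0 0 0.003 0;0 0 0.003 0"
}}

```text
t: 7.4
eef_pos: [0.6268, -0.09, 0.0237]
tool_rot: [0.0, 1.0, -0.021, 0.0]
contact_force: [0.0, 0.6, 0.1]
gripper_width: 0.178
grasp_force: 30.0
```

Run:
```python
from h import *
p=bot.read_camera("top");X=cloud(p)
for m in bot.masks_of(p,"comb"):
    print(m["confidence"],np.percentile(X[m["mask"]][:,2],[5,50,95]))
to(.625,-.0905,.021,87.6);print(bot.get_obs()["contact_force"])
```

```text
0.46 [0.01886651 0.0230489  0.02546069]
t 7.5 pos [ 0.6267 -0.09    0.0236] yaw -92.4 tilt [ 0. -0. -1.] q7 -1.74 grip 0.175 30.0 -> delta [-0.0017  0.0006  0.0026] spin -0.0
[-0.8087062   0.17361553 -0.68030431]
```

>>> {"op": "send_rows", "data": {
  "deltas": "-0.002 0 0.001 0;-0.002 0 0.002 0;-0.002 0 0.002 0;-0.002 0 0.003 0;-0.002 0 0.003 0"
}}

```text
t: 8.0
eef_pos: [0.6245, -0.0899, 0.0202]
tool_rot: [-0.0, 1.0, -0.021, -0.0]
contact_force: [-0.5, 0.2, -1.1]
gripper_width: 0.175
grasp_force: 30.0
```

>>> {"op": "send_rows", "data": {
  "deltas": "0 0 0.001 0;0 0 0.002 0;0 0 0.002 0;0 0 0.002 0;0 0 0.002 0"
}}

```text
t: 8.5
eef_pos: [0.6246, -0.0899, 0.0199]
tool_rot: [0.0, 1.0, -0.021, 0.0]
contact_force: [-5.3, 0.2, 13.4]
gripper_width: 0.175
grasp_force: 31.6
```

Contact at 0.020. Release and rise.

>>> {"op": "send_rows", "data": {
  "deltas": "0 0 -0.001 0;0 0 -0.001 0;0 0 -0.001 0;0 0 -0.001 0;0 0 -0.001 0",
  "claw": 0.4
}}

```text
t: 9.0
eef_pos: [0.6245, -0.0899, 0.0191]
tool_rot: [-0.0, 1.0, -0.021, -0.0]
contact_force: [0.1, -0.0, 0.4]
gripper_width: 0.399
grasp_force: 0.0
```

>>> {"op": "send_rows", "data": {
  "deltas": "0 0 -0.01 0;0 0 -0.04 0;0 0 -0.08 0;0 0 -0.11 0;0 0 -0.11 0"
}}

```text
t: 9.5
eef_pos: [0.6279, -0.09, 0.1351]
tool_rot: [0.0, 1.0, -0.021, 0.005]
contact_force: [0.9, -0.4, 0.6]
gripper_width: 0.395
grasp_force: 0.0
```

Run:
```python
from h import *
p=bot.read_camera("top");X=cloud(p)
for m in bot.masks_of(p,"comb"):
    print(m["confidence"],np.percentile(X[m["mask"]][:,2],[5,50,95]))
p=bot.read_camera("side");X=cloud(p)
for m in bot.masks_of(p,"comb"):
    print(m["confidence"],np.percentile(X[m["mask"]][:,2],[5,50,95]))
cv2.imwrite("pics/s2.png",cv2.resize(p["img"][150:320,260:500],None,fx=3,fy=3)[...,::-1])
to(.451,-.0515,.13,104.5)
```

```text
0.63 [0.00620073 0.00974053 0.01567895]
0.61 [0.01587574 0.01961668 0.02206838]
0.66 [0.01461551 0.02147528 0.02371268]
0.5 [0.02185195 0.04595267 0.0705458 ]
t 9.7 pos [ 0.6237 -0.0899  0.1286] yaw -92.4 tilt [-0.002  0.    -1.   ] q7 -1.7 grip 0.4 0.0 -> delta [-0.1742 -0.0311 -0.0012] spin -16.9
```

View pics/s2.png

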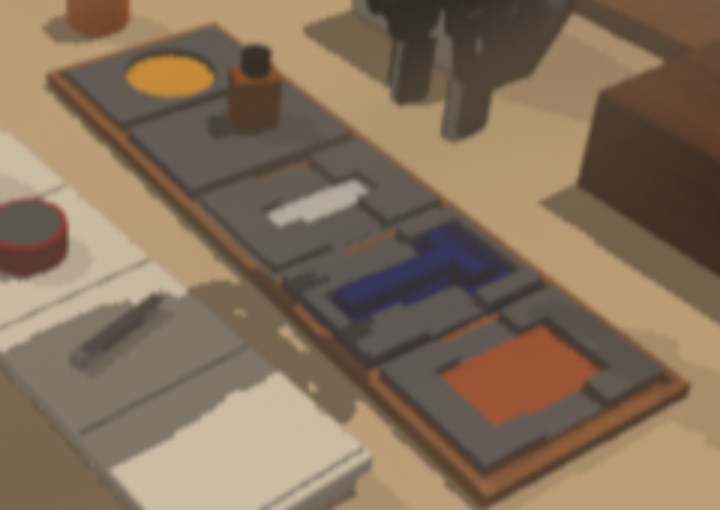

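The side crop shows the comb (430,270) inside its T cut-out; depth gives its top at about 0.020, so it is seated. Next the clip.

>>> {"op": "send_rows", "data": {
  "deltas": "-0.035 -0.006 0 -3;-0.08 -0.014 0 -8;-0.13 -0.023 0 -14;-0.174 -0.031 0 -17;-0.174 -0.031 0 -17"
}}

```text
t: 10.2
eef_pos: [0.4434, -0.0511, 0.1269]
tool_rot: [-0.0, 0.992, 0.129, -0.005]
contact_force: [1.0, -0.0, -0.1]
gripper_width: 0.402
grasp_force: 0.0
```

Run:
```python
from h import *
bot.read_camera("side")
p=bot.read_camera("wrist");X=cloud(p)
for q in ["tie_clip"]:
    for m in bot.masks_of(p,q)[:2]:
        P=X[m["mask"]&(p["depth"]>0)];T=P[P[:,2]>.031]
        print(q,m["confidence"],np.percentile(P[:,2],[2,50,98]),rect(T))
to(.451,-.0515,.036,104.5)
```

```text
tie_clip 0.66 [0.02689238 0.03552854 0.03689392] ([0.4513, -0.0506], 0.0648, 0.0075, 14.9)
t 10.35 pos [ 0.4523 -0.0518  0.129 ] yaw -75.4 tilt [-0.  0. -1.] q7 -1.49 grip 0.399 0.0 -> delta [-0.0012 -0.0006  0.093 ] spin 0.1
```

>>> {"op": "send_rows", "data": {
  "deltas": "-0.001 -0.001 0.04 0;-0.001 -0.001 0.075 0;-0.001 -0.001 0.092 0;-0.001 -0.001 0.092 0;-0.001 -0.001 0.092 0"
}}

```text
t: 10.85
eef_pos: [0.4519, -0.0508, 0.0372]
tool_rot: [-0.0, 0.992, 0.127, -0.0]
contact_force: [0.4, -0.0, -0.3]
gripper_width: 0.403
grasp_force: 0.0
```

>>> {"op": "send_rows", "data": {
  "deltas": "0 0 0 0;0 0 0 0;0 0 0 0;0 0 0 0;0 0 0 0",
  "claw": 0,
  "force": 30
}}

```text
t: 11.35
eef_pos: [0.452, -0.051, 0.0384]
tool_rot: [0.0, 0.992, 0.127, 0.001]
contact_force: [-0.2, -0.1, 7.5]
gripper_width: 0.071
grasp_force: 31.6
```

>>> {"op": "send_rows", "data": {
  "deltas": "0 0 0 0;0 0 -0.02 0;0 0 -0.06 0;0 0 -0.09 0;0 0 -0.09 0"
}}

```text
t: 11.85
eef_pos: [0.4534, -0.051, 0.1311]
tool_rot: [0.001, 0.992, 0.127, 0.004]
contact_force: [0.9, 0.3, -0.6]
gripper_width: 0.08
grasp_force: 30.8
```

Run:
```python
from h import *
bot.read_camera("side")
p=bot.read_camera("top")
for l in bot.landmark_of(p,"tie_clip"):print(l["xyz"],l["confidence"])
to(.6283,-.0028,.08,87.6)
```

```text
t 12.0 pos [ 0.4503 -0.0511  0.1271] yaw -75.4 tilt [-0. -0. -1.] q7 -1.5 grip 0.079 30.8 -> delta [ 0.1845 -0.002   0.047 ] spin 17.0
```

>>> {"op": "send_rows", "data": {
  "deltas": "0.035 0 0 3;0.08 0 0 8;0.13 -0.001 0 14;0.17 -0.002 0.02 17;0.184 -0.002 0.04 17"
}}

```text
t: 12.5
eef_pos: [0.6316, -0.0003, 0.0855]
tool_rot: [-0.001, 1.0, -0.021, 0.001]
contact_force: [-1.0, 0.6, 0.0]
gripper_width: 0.075
grasp_force: 30.8
```

>>> {"op": "send_rows", "data": {
  "deltas": "0 0 0 0;0 0 0 0;0 0 0 0;0 0 0 0;0 0 0 0"
}}

```text
t: 13.0
eef_pos: [0.6282, -0.0031, 0.0883]
tool_rot: [0.0, 1.0, -0.021, 0.001]
contact_force: [0.6, 0.1, -0.7]
gripper_width: 0.072
grasp_force: 30.8
```

Run:
```python
from h import *
p=bot.read_camera("wrist");X=cloud(p)
cv2.imwrite("pics/w3.png",p["img"][...,::-1])
for l in bot.landmark_of(p,"tie_clip")+bot.landmark_of(p,"pocket_clip"):print(l["xyz"],l["confidence"])
to(.6283,-.0025,.026,87.6)
```

```text
[0.6304, -0.0071, 0.0732] 0.63
[0.6267, -0.002, 0.0046] 0.87
t 13.15 pos [ 0.6283 -0.0028  0.0879] yaw -92.4 tilt [ 0.001 -0.    -1.   ] q7 -1.88 grip 0.083 30.8 -> delta [-0.0001 -0.0003  0.0619] spin -0.0
```

View pics/w3.png

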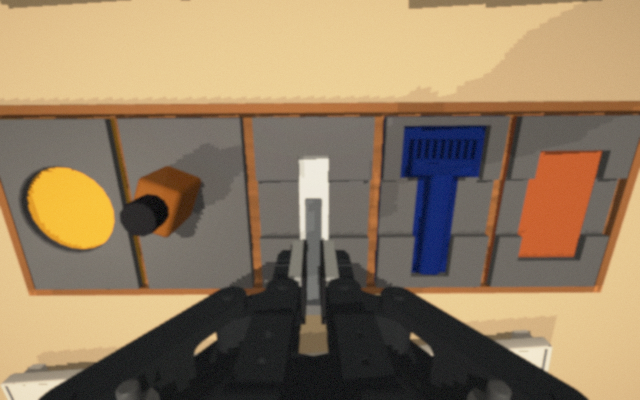

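Wrist view: the clip (314,250) is in line above its white pocket (314,185); the comb (438,190) lies square in its T. Lower the clip.

>>> {"op": "send_rows", "data": {
  "deltas": "0 0 0.02 0;0 0 0.04 0;0 0 0.056 0;0 0 0.061 0;0 0 0.062 0"
}}

```text
t: 13.65
eef_pos: [0.6279, -0.0026, 0.0247]
tool_rot: [0.0, 1.0, -0.021, -0.001]
contact_force: [-0.8, -0.3, 0.6]
gripper_width: 0.077
grasp_force: 30.8
```

>>> {"op": "send_rows", "data": {
  "deltas": "0 0 0.001 0;0 0 0.002 0;0 0 0.003 0;0 0 0.004 0;0 0 0.004 0"
}}

```text
t: 14.15
eef_pos: [0.6288, -0.0026, 0.0224]
tool_rot: [0.0, 1.0, -0.021, 0.001]
contact_force: [-1.2, 0.4, 7.2]
gripper_width: 0.073
grasp_force: 31.6
```

Contact (7 N). Release and rise.

>>> {"op": "send_rows", "data": {
  "deltas": "0 0 0 0;0 0 0 0;0 0 0 0;0 0 0 0;0 0 0 0",
  "claw": 0.35
}}

```text
t: 14.65
eef_pos: [0.6283, -0.0026, 0.0212]
tool_rot: [-0.0, 1.0, -0.021, -0.0]
contact_force: [0.1, 0.1, -0.4]
gripper_width: 0.35
grasp_force: 0.0
```

>>> {"op": "send_rows", "data": {
  "deltas": "0 0 -0.01 0;0 0 -0.04 0;0 0 -0.08 0;0 0 -0.12 0;0 0 -0.12 0"
}}

```text
t: 15.15
eef_pos: [0.6323, -0.0021, 0.1483]
tool_rot: [-0.0, 1.0, -0.021, 0.006]
contact_force: [1.2, 0.3, 0.7]
gripper_width: 0.354
grasp_force: 0.0
```

Run:
```python
from h import *
for n in ("top","side","wrist"):
  p=bot.read_camera(n);X=cloud(p)
  for m in bot.masks_of(p,"tie_clip"):
    P=X[m["mask"]];print(n,m["confidence"],P.mean(0).round(3),np.percentile(P[:,2],[5,50,95]).round(4),rect(P))
cv2.imwrite("pics/w4.png",p["img"][...,::-1])
to(.4403,.2155,.14,88)
```

```text
side 0.55 [ 0.626 -0.005  0.017] [0.0123 0.0183 0.0206] ([0.6274, -0.0042], 0.0616, 0.0085, -3.2)
wrist 0.62 [ 0.629 -0.002  0.019] [0.0105 0.0195 0.0206] ([0.6501, -0.0026], 0.1099, 0.0092, -2.2)
t 15.45 pos [ 0.6273 -0.0027  0.1399] yaw -92.4 tilt [-0.003 -0.    -1.   ] q7 -1.86 grip 0.35 0.0 -> delta [-0.196  -0.2102  0.0004] spin -0.4
```

View pics/w4.png

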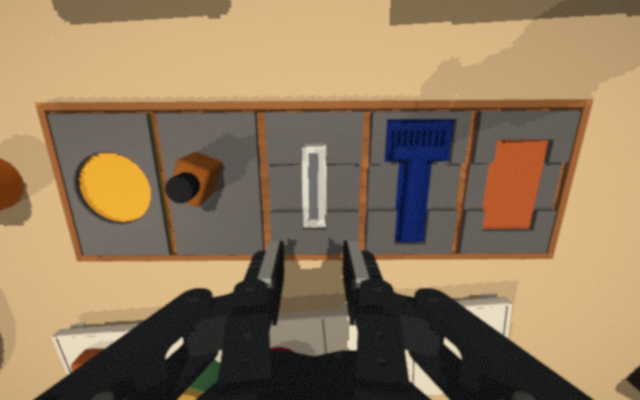

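Clip (314,187) lies centred in its pocket. Next the cedar block.

>>> {"op": "send_rows", "data": {
  "deltas": "-0.03 -0.033 0 0;-0.063 -0.068 0 0;-0.097 -0.104 0 0;-0.13 -0.14 0 0;-0.163 -0.176 0 0",
  "claw": 0.7
}}

```text
t: 15.95
eef_pos: [0.4709, 0.181, 0.1404]
tool_rot: [0.0, 1.0, -0.021, -0.001]
contact_force: [1.0, 1.2, -0.2]
gripper_width: 0.701
grasp_force: 0.0
```

>>> {"op": "send_rows", "data": {
  "deltas": "-0.02 -0.02 0 0;-0.033 -0.034 0 0;-0.033 -0.034 0 0;-0.033 -0.034 0 0;-0.033 -0.034 0 0"
}}

```text
t: 16.45
eef_pos: [0.442, 0.2141, 0.1408]
tool_rot: [0.0, 1.0, -0.022, -0.0]
contact_force: [0.7, 0.5, 0.2]
gripper_width: 0.696
grasp_force: 0.0
```

Run:
```python
from h import *
p=bot.read_camera("wrist");X=cloud(p)
for q in ["cedar_block","jar"]:
    for l in bot.landmark_of(p,q):print(q,l["xyz"],l["confidence"])
    for m in bot.masks_of(p,q)[:1]:
        P=X[m["mask"]&(p["depth"]>0)];T=P[P[:,2]>.042]
        print(q,m["confidence"],np.percentile(P[:,2],[2,50,98]),rect(T))
to(.4403,.2155,.04,88)
```

```text
cedar_block [0.4426, 0.2158, 0.0229] 0.61
cedar_block 0.67 [0.03553734 0.04846999 0.04987865] ([0.4425, 0.2168], 0.0697, 0.0337, -1.7)
jar [0.4399, 0.1187, 0.0272] 0.72
jar 0.73 [0.03442904 0.07137818 0.08075374] ([0.4399, 0.1202], 0.0492, 0.0482, 79.5)
t 16.7 pos [0.4417 0.2148 0.1412] yaw -92.5 tilt [-0. -0. -1.] q7 -2.36 grip 0.698 0.0 -> delta [-0.0015 -0.0007  0.1012] spin -0.5
```

>>> {"op": "send_rows", "data": {
  "deltas": "0 -0.001 0.04 -0.5;0 -0.001 0.08 -0.5;0 -0.001 0.102 -0.5;0 -0.001 0.102 -0.5;0 -0.001 0.102 -0.5"
}}

```text
t: 17.2
eef_pos: [0.4416, 0.2165, 0.0396]
tool_rot: [0.0, 1.0, -0.017, -0.0]
contact_force: [-0.3, -0.4, 1.2]
gripper_width: 0.7
grasp_force: 0.0
```

>>> {"op": "send_rows", "data": {
  "deltas": "0 0 0 0;0 0 0 0;0 0 0 0;0 0 0 0;0 0 0 0",
  "claw": 0,
  "force": 30
}}

```text
t: 17.7
eef_pos: [0.4425, 0.217, 0.0409]
tool_rot: [-0.001, 1.0, -0.017, 0.001]
contact_force: [-1.1, -0.7, 7.9]
gripper_width: 0.391
grasp_force: 30.5
```

>>> {"op": "send_rows", "data": {
  "deltas": "0 0 0 0;0 0 -0.02 0;0 0 -0.06 0;0 0 -0.1 0;0 0 -0.1 0"
}}

```text
t: 18.2
eef_pos: [0.4445, 0.2184, 0.1448]
tool_rot: [-0.002, 1.0, -0.017, 0.005]
contact_force: [-0.0, 0.5, -0.3]
gripper_width: 0.386
grasp_force: 30.1
```

Run:
```python
from h import *
to(.6215,-.1785,.14,87.6)
```

```text
t 18.2 pos [0.4445 0.2184 0.1448] yaw -91.9 tilt [ 0.009  0.005 -1.   ] q7 -2.36 grip 0.386 30.1 -> delta [0.1902 0.3907 0.0046] spin 0.5
```

>>> {"op": "send_rows", "data": {
  "deltas": "0.01 0.02 0 0;0.03 0.06 0 0;0.05 0.1 0 0;0.07 0.144 0 0;0.09 0.185 0 0.5"
}}

```text
t: 18.7
eef_pos: [0.5255, 0.0264, 0.1394]
tool_rot: [0.0, 1.0, -0.021, 0.0]
contact_force: [0.7, 0.6, 0.2]
gripper_width: 0.385
grasp_force: 30.1
```

>>> {"op": "send_rows", "data": {
  "deltas": "0.02 0.042 0 0;0.04 0.084 0 0;0.06 0.125 0 0;0.08 0.165 0 0;0.094 0.195 0 0"
}}

```text
t: 19.2
eef_pos: [0.6113, -0.1739, 0.1391]
tool_rot: [0.001, 1.0, -0.022, 0.0]
contact_force: [0.5, 0.0, 0.4]
gripper_width: 0.389
grasp_force: 30.1
```

>>> {"op": "send_rows", "data": {
  "deltas": "0.003 0.006 0 0;0.003 0.008 0.02 0;0.003 0.008 0.04 0;0.003 0.008 0.05 0;0.003 0.008 0.05 0"
}}

```text
t: 19.7
eef_pos: [0.6122, -0.1772, 0.0877]
tool_rot: [-0.0, 1.0, -0.02, -0.002]
contact_force: [0.5, -0.1, -0.7]
gripper_width: 0.387
grasp_force: 30.1
```

Run:
```python
from h import *
bot.read_camera("side");p=bot.read_camera("wrist");X=cloud(p)
cv2.imwrite("pics/w5.png",p["img"][...,::-1])
for l in bot.landmark_of(p,"cedar_block")+bot.landmark_of(p,"pocket_block"):print(l["xyz"],l["confidence"])
to(.622,-.178,.028,87.6)
```

```text
[0.6144, -0.1782, 0.0699] 0.82
[0.6253, -0.178, 0.0041] 0.86
[0.6276, -0.0894, 0.0063] 0.26
t 19.9 pos [ 0.6143 -0.1781  0.0904] yaw -92.4 tilt [ 0.002 -0.    -1.   ] q7 -1.57 grip 0.39 30.1 -> delta [ 0.0076 -0.0005  0.0625] spin 0.0
```

View pics/w5.png

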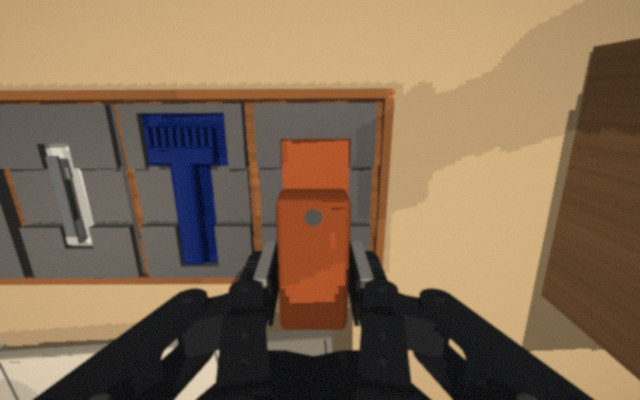

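The block (314,260) is square to its pocket (315,165), a little short in x; shift 8 mm and lower.

>>> {"op": "send_rows", "data": {
  "deltas": "0.004 0 0 0;0.008 0 0.01 0;0.008 0 0.035 0;0.008 0 0.055 0;0.008 0 0.06 0"
}}

```text
t: 20.4
eef_pos: [0.62, -0.1783, 0.0265]
tool_rot: [-0.0, 1.0, -0.021, -0.002]
contact_force: [0.3, -0.3, -0.4]
gripper_width: 0.391
grasp_force: 30.1
```

>>> {"op": "send_rows", "data": {
  "deltas": "0 0 0.001 0;0 0 0.002 0;0 0 0.003 0;0 0 0.004 0;0 0 0.004 0"
}}

```text
t: 20.9
eef_pos: [0.6218, -0.1788, 0.0258]
tool_rot: [0.0, 1.0, -0.021, 0.0]
contact_force: [-1.1, -0.5, -0.9]
gripper_width: 0.388
grasp_force: 30.1
```

>>> {"op": "send_rows", "data": {
  "deltas": "0 0 0.001 0;0 0 0.002 0;0 0 0.002 0;0 0 0.002 0;0 0 0.002 0"
}}

```text
t: 21.4
eef_pos: [0.6218, -0.1788, 0.0249]
tool_rot: [0.0, 1.0, -0.021, 0.0]
contact_force: [-4.4, 1.4, 10.8]
gripper_width: 0.39
grasp_force: 31.4
```

>>> {"op": "send_rows", "data": {
  "deltas": "0 0 0 0;0 0 0 0;0 0 0 0;0 0 0 0;0 0 0 0",
  "claw": 0.52
}}

```text
t: 21.9
eef_pos: [0.6215, -0.1787, 0.0231]
tool_rot: [-0.0, 1.0, -0.021, -0.0]
contact_force: [0.6, 0.4, 1.2]
gripper_width: 0.521
grasp_force: 0.0
```

>>> {"op": "send_rows", "data": {
  "deltas": "0 0 -0.01 0;0 0 -0.04 0;0 0 -0.08 0;0 0 -0.12 0;0 0 -0.15 0"
}}

```text
t: 22.4
eef_pos: [0.6224, -0.1788, 0.1769]
tool_rot: [0.0, 1.0, -0.021, 0.002]
contact_force: [0.8, -0.5, 0.1]
gripper_width: 0.52
grasp_force: 0.0
```

Run:
```python
from h import *
for n in ("top","side","wrist"):
  p=bot.read_camera(n);X=cloud(p)
  for q in ("cedar_block","tie_clip","comb"):
   for m in bot.masks_of(p,q)[:1]:
    P=X[m["mask"]];T=P[P[:,2]>.014];print(n,q,m["confidence"],np.percentile(P[:,2],[5,50,95]).round(4),rect(T))
cv2.imwrite("pics/w6.png",p["img"][...,::-1])
to(.4395,.1192,.175,0)
```

```text
top cedar_block 0.61 [0.0133 0.0295 0.032 ] ([0.547, -0.0862], 0.2813, 0.069, -50.9)
top comb 0.65 [0.0083 0.019  0.0218] ([0.6252, -0.0933], 0.0992, 0.0404, 8.1)
side cedar_block 0.81 [0.0159 0.0318 0.0338] ([0.4172, -0.3049], 0.5832, 0.0638, 31.4)
side tie_clip 0.72 [0.0105 0.0175 0.0206] ([0.6277, -0.0065], 0.0642, 0.0201, -8.3)
side comb 0.66 [0.0137 0.0214 0.0236] ([0.4161, -0.2565], 0.6431, 0.0851, 37.0)
wrist cedar_block 0.94 [0.0295 0.0325 0.0337] ([0.6396, -0.179], 0.1174, 0.034, -2.3)
wrist tie_clip 0.94 [0.0122 0.019  0.0205] ([0.671, -0.0769], 0.2091, 0.0566, -60.3)
wrist comb 0.94 [0.0148 0.022  0.0235] ([0.6582, -0.105], 0.1551, 0.0769, -36.1)
t 23.0 pos [ 0.6212 -0.1786  0.1725] yaw -92.4 tilt [-0.001  0.    -1.   ] q7 -1.55 grip 0.517 0.0 -> delta [-0.194  -0.2899 -0.0021] spin 87.6
```

View pics/w6.png

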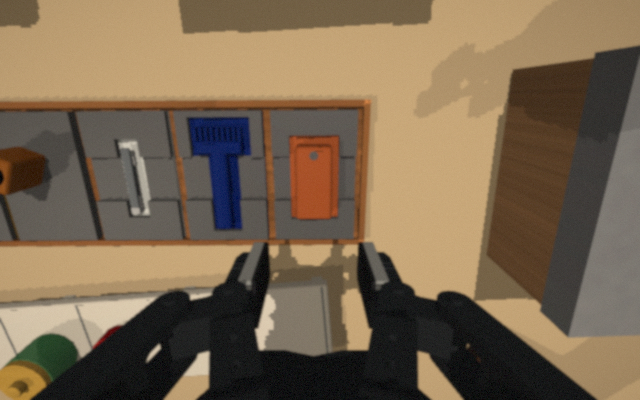

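All three are seated: block top 0.032, clip 0.019, comb 0.022. Now the jar, with the jaws along x; turn the negative way to keep joint 7 in range.

>>> {"op": "send_rows", "data": {
  "deltas": "-0.022 -0.033 0 -8;-0.045 -0.067 0 -16;-0.07 -0.105 0 -24;-0.095 -0.142 0 -32;-0.12 -0.18 0 -40",
  "claw": 0.85
}}

```text
t: 23.5
eef_pos: [0.5081, 0.0074, 0.1732]
tool_rot: [0.0, 0.946, 0.325, -0.0]
contact_force: [0.3, 0.7, 0.2]
gripper_width: 0.852
grasp_force: 0.0
```

Run:
```python
from h import *
to(.4395,.1192,.175,0)
```

```text
t 23.5 pos [0.5081 0.0074 0.1732] yaw -52.1 tilt [ 0. -0. -1.] q7 -1.23 grip 0.852 0.0 -> delta [ 0.0146 -0.1303 -0.0018] spin -52.1
```

>>> {"op": "send_rows", "data": {
  "deltas": "0.004 -0.035 0 -8;0.008 -0.07 0 -16;0.012 -0.105 0 -24;0.015 -0.13 0 -32;0.015 -0.13 0 -40"
}}

```text
t: 24.0
eef_pos: [0.4399, 0.1218, 0.1735]
tool_rot: [-0.0, 0.776, 0.631, 0.0]
contact_force: [0.4, -1.0, 0.2]
gripper_width: 0.845
grasp_force: 0.0
```

>>> {"op": "send_rows", "data": {
  "deltas": "0 0 0 -6;0 0 0 -12;0 0 0 -12;0 0 0 -12;0 0 0 -12"
}}

```text
t: 24.5
eef_pos: [0.4418, 0.1183, 0.1733]
tool_rot: [-0.0, 0.71, 0.704, 0.0]
contact_force: [-0.5, 0.2, -0.9]
gripper_width: 0.849
grasp_force: 0.0
```

Run:
```python
from h import *
p=bot.read_camera("wrist");X=cloud(p)
cv2.imwrite("pics/w7.png",p["img"][...,::-1])
for q in ["jar"]:
    for l in bot.landmark_of(p,q):print(q,l["xyz"],l["confidence"])
    for m in bot.masks_of(p,q)[:2]:
        P=X[m["mask"]&(p["depth"]>0)];T=P[(P[:,2]>.066)&(P[:,2]<.075)]
        print(q,m["confidence"],np.percentile(P[:,2],[2,50,98]),rect(T) if len(T)>9 else "")
to(.4395,.1192,.045,0)
```

```text
jar [0.4407, 0.1195, 0.0253] 0.84
jar 0.82 [0.00220494 0.02459997 0.04700766] 
jar 0.57 [0.03759546 0.07155475 0.0808397 ] ([0.4386, 0.1192], 0.0484, 0.047, -89.6)
t 24.65 pos [0.4418 0.1183 0.1733] yaw -0.5 tilt [ 0. -0. -1.] q7 -0.64 grip 0.852 0.0 -> delta [ 0.0009 -0.0023  0.1283] spin -0.5
```

View pics/w7.png

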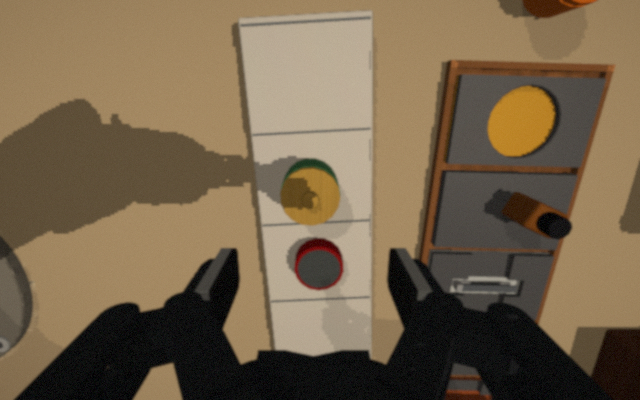

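Brass-lidded jar at (310,195), midway between the open fingers (238 and 390); the tin (318,263) stays clear. Descend and grip.

>>> {"op": "send_rows", "data": {
  "deltas": "0.001 -0.002 0.01 0;0.001 -0.002 0.05 0;0.001 -0.002 0.09 0;0.001 -0.002 0.118 0;0.001 -0.002 0.128 0"
}}

```text
t: 25.15
eef_pos: [0.4375, 0.1189, 0.0424]
tool_rot: [-0.001, 0.709, 0.705, -0.002]
contact_force: [0.2, -0.3, 0.6]
gripper_width: 0.851
grasp_force: 0.0
```

>>> {"op": "send_rows", "data": {
  "deltas": "0 0 0 0;0 0 0 0;0 0 0 0;0 0 0 0;0 0 0 0",
  "claw": 0,
  "force": 35
}}

```text
t: 25.65
eef_pos: [0.4403, 0.1193, 0.0461]
tool_rot: [0.001, 0.71, 0.704, 0.001]
contact_force: [0.5, 0.2, -1.2]
gripper_width: 0.575
grasp_force: 36.3
```

>>> {"op": "send_rows", "data": {
  "deltas": "0 0 0 0;0 0 -0.01 0;0 0 -0.04 0;0 0 -0.075 0;0 0 -0.085 0"
}}

```text
t: 26.15
eef_pos: [0.4413, 0.1203, 0.1336]
tool_rot: [0.001, 0.71, 0.705, 0.002]
contact_force: [0.4, -0.3, -0.9]
gripper_width: 0.568
grasp_force: 36.8
```

Run:
```python
from h import *
p=bot.read_camera("side");X=cloud(p)
cv2.imwrite("pics/s3.png",p["img"][...,::-1])
for l in bot.landmark_of(p,"jar"):print(l["xyz"],l["confidence"])
to(.6355,.1725,.12,0)
```

```text
[0.4393, 0.1192, 0.1147] 0.86
[0.6443, 0.2852, -0.0029] 0.69
t 26.25 pos [0.4409 0.1195 0.132 ] yaw -0.4 tilt [ 0.004  0.    -1.   ] q7 -0.72 grip 0.572 36.8 -> delta [0.0544 0.1941 0.0127] spin -0.4
```

View pics/s3.png

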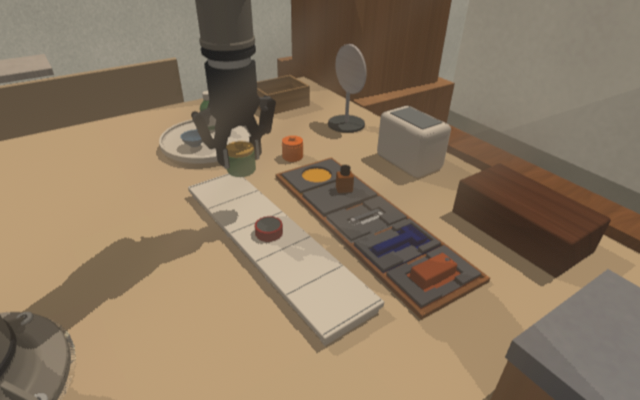

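Side view: the jar (240,158) is held upright and the tray things lie in place. Check the yellow disc's centre while moving.

>>> {"op": "send_rows", "data": {
  "deltas": "0.01 0.03 0 0;0.02 0.07 0 0;0.032 0.115 0 0;0.044 0.155 0 0;0.054 0.185 0 0"
}}

```text
t: 26.75
eef_pos: [0.6267, 0.1719, 0.1281]
tool_rot: [-0.0, 0.71, 0.704, -0.001]
contact_force: [-0.3, 0.6, -1.0]
gripper_width: 0.572
grasp_force: 36.8
```

>>> {"op": "send_rows", "data": {
  "deltas": "0 0.009 0 0;0 0.009 0 0;0 0.009 0.02 0;0 0.009 0.04 0;0 0.009 0.04 0"
}}

```text
t: 27.25
eef_pos: [0.6304, 0.1702, 0.0868]
tool_rot: [-0.001, 0.709, 0.705, -0.003]
contact_force: [-0.4, -0.1, -1.3]
gripper_width: 0.571
grasp_force: 36.8
```

Run:
```python
from h import *
t=cv2.imread("pics/top0.png")  # before the move, arm clear
p=bot.read_camera("top")
m=cv2.inRange(cv2.cvtColor(t,cv2.COLOR_BGR2HSV),(15,180,120),(35,255,255));m[:,:245]=0;m[:,:][:,290:]=0;m[190:]=0
v,u=np.nonzero(m);Tm=np.linalg.inv(p["camera_from_world"])
d=Tm[:3,:3]@np.array([(u.mean()-p["cx"])/p["fx"],-(v.mean()-p["cy"])/p["fy"],-1]);o=Tm[:3,3]
print(len(u),"disc centre at z=.01",o+d*(.01-o[2])/d[2])
p=bot.read_camera("wrist")
cv2.imwrite("pics/w8.png",p["img"][...,::-1])
for l in bot.landmark_of(p,"pocket_jar")+bot.landmark_of(p,"jar"):print(l["xyz"],l["confidence"])
to(.6358,.173,.032,0)
```

```text
582 disc centre at z=.01 [0.63443496 0.17361388 0.01      ]
[0.6384, 0.1698, 0.0027] 0.71
[0.6339, 0.1734, 0.0678] 0.81
[0.6457, 0.2856, 0.0033] 0.63
t 27.45 pos [0.6342 0.1721 0.0913] yaw -0.4 tilt [ 0.001  0.    -1.   ] q7 -0.73 grip 0.572 36.8 -> delta [0.0009 0.0016 0.0593] spin -0.4
```

View pics/w8.png

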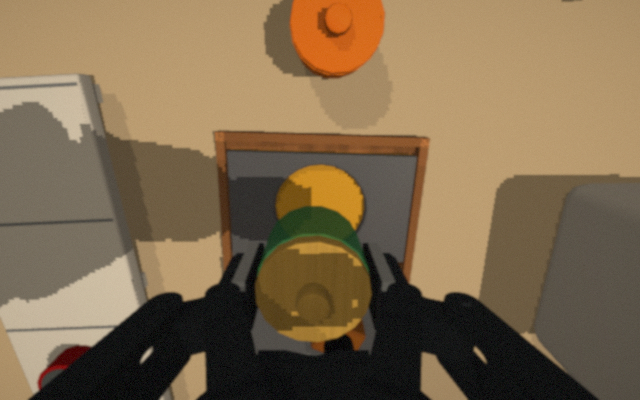

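The jar (312,270) hangs above its yellow pocket (320,200). Lower to just above the floor, then gently.

>>> {"op": "send_rows", "data": {
  "deltas": "0.001 0.001 0.005 0;0.001 0.001 0.02 0;0.001 0.001 0.035 0;0.001 0.001 0.047 0;0.001 0.001 0.054 0"
}}

```text
t: 27.95
eef_pos: [0.634, 0.1725, 0.0339]
tool_rot: [-0.001, 0.71, 0.705, -0.001]
contact_force: [-0.5, 0.6, -1.1]
gripper_width: 0.575
grasp_force: 36.8
```

>>> {"op": "send_rows", "data": {
  "deltas": "0 0 0 0;0 0 0.001 0;0 0 0.001 0;0 0 0.002 0;0 0 0.002 0"
}}

```text
t: 28.45
eef_pos: [0.6354, 0.173, 0.0347]
tool_rot: [0.0, 0.71, 0.705, 0.0]
contact_force: [-0.8, 0.6, -0.2]
gripper_width: 0.572
grasp_force: 36.8
```

>>> {"op": "send_rows", "data": {
  "deltas": "0 0 0.001 0;0 0 0.001 0;0 0 0.002 0;0 0 0.002 0;0 0 0.002 0"
}}

```text
t: 28.95
eef_pos: [0.6352, 0.173, 0.0323]
tool_rot: [0.0, 0.71, 0.705, -0.0]
contact_force: [-0.7, 0.5, -0.7]
gripper_width: 0.57
grasp_force: 36.8
```

>>> {"op": "send_rows", "data": {
  "deltas": "0 0 0.001 0;0 0 0.001 0;0 0 0.002 0;0 0 0.002 0;0 0 0.002 0"
}}

```text
t: 29.45
eef_pos: [0.6351, 0.173, 0.0302]
tool_rot: [-0.0, 0.71, 0.705, -0.0]
contact_force: [0.4, 0.6, -0.6]
gripper_width: 0.575
grasp_force: 36.8
```

>>> {"op": "send_rows", "data": {
  "deltas": "0 0 0.0005 0;0 0 0.001 0;0 0 0.001 0;0 0 0.001 0;0 0 0.001 0"
}}

```text
t: 29.95
eef_pos: [0.6352, 0.173, 0.0299]
tool_rot: [0.0, 0.71, 0.705, 0.0]
contact_force: [-1.8, -0.9, 4.8]
gripper_width: 0.576
grasp_force: 37.3
```

Contact (5 N). Release; jaws open along x, then rise.

>>> {"op": "send_rows", "data": {
  "deltas": "0 0 0 0;0 0 0 0;0 0 0 0;0 0 0 0;0 0 0 0",
  "claw": 0.8
}}

```text
t: 30.45
eef_pos: [0.6352, 0.1729, 0.0292]
tool_rot: [-0.0, 0.71, 0.705, -0.0]
contact_force: [0.3, -0.5, 0.1]
gripper_width: 0.797
grasp_force: 0.0
```

>>> {"op": "send_rows", "data": {
  "deltas": "0 0 -0.01 0;0 0 -0.03 0;0 0 -0.07 0;0 0 -0.12 0;0 0 -0.17 0"
}}

```text
t: 30.95
eef_pos: [0.6347, 0.173, 0.2015]
tool_rot: [-0.0, 0.709, 0.705, -0.0]
contact_force: [1.5, -0.3, 0.6]
gripper_width: 0.801
grasp_force: 0.0
```

>>> {"op": "send_rows", "data": {
  "deltas": "-0.03 0.03 -0.02 0;-0.06 0.06 -0.02 0;-0.09 0.09 -0.02 0;-0.12 0.12 -0.02 0;-0.14 0.14 -0.02 0"
}}

```text
t: 31.45
eef_pos: [0.7759, 0.0282, 0.2199]
tool_rot: [0.001, 0.711, 0.703, -0.0]
contact_force: [0.1, -0.1, -0.2]
gripper_width: 0.798
grasp_force: 0.0
```

Run:
```python
from h import *
to(.5,.0,.2)
for n in ("top","side"):
  p=bot.read_camera(n);X=cloud(p)
  for q in ("cedar_block","tie_clip","comb","jar","polish_tin","cologne"):
   for m in bot.masks_of(p,q)[:2]:
    P=X[m["mask"]];print(n,q,round(m["confidence"],2),np.median(P,0).round(4),np.percentile(P[:,2],[5,50,95]).round(4))
  cv2.imwrite(f"pics/{n}9.png",(cv2.resize(p["img"][100:290,190:450],None,fx=3,fy=3) if n=="top" else cv2.resize(p["img"][130:330,180:500],None,fx=2.5,fy=2.5))[...,::-1])
```

```text
t 31.45 pos [0.7759 0.0282 0.2199] yaw -0.6 tilt [ 0.001 -0.001 -1.   ] q7 -0.38 grip 0.798 0.0 -> delta [-0.031  -0.2756  0.0197] spin 0
top cedar_block 0.6 [ 0.6151 -0.1734  0.0294] [0.0132 0.0294 0.0318]
top tie_clip 0.71 [ 0.5917 -0.1591  0.0129] [0.0066 0.0129 0.0159]
top tie_clip 0.56 [ 0.6287 -0.0015  0.0162] [0.0091 0.0162 0.0187]
top comb 0.89 [ 0.6415 -0.0881  0.019 ] [0.0084 0.019  0.0216]
top jar 0.94 [0.6298 0.1702 0.0528] [0.0237 0.0528 0.061 ]
top jar 0.67 [0.6393 0.2801 0.0433] [0.0082 0.0433 0.0509]
top polish_tin 0.61 [0.4445 0.0408 0.044 ] [0.0419 0.044  0.0463]
top polish_tin 0.2 [ 0.6151 -0.1732  0.0294] [0.0133 0.0294 0.0321]
top cologne 0.51 [0.6413 0.089  0.0518] [0.0148 0.0518 0.0691]
side cedar_block 0.6 [ 0.6141 -0.1853  0.0319] [0.0156 0.0319 0.0338]
side tie_clip 0.51 [ 0.6287 -0.0056  0.0177] [0.0112 0.0177 0.0207]
side comb 0.6 [ 0.6389 -0.0946  0.0215] [0.0139 0.0215 0.0236]
side comb 0.17 [0.6424 0.0813 0.0478] [0.0229 0.0478 0.0707]
side jar 0.98 [0.6277 0.1578 0.0438] [0.0131 0.0438 0.0587]
side jar 0.75 [0.6378 0.2697 0.0342] [0.0042 0.0342 0.0493]
side polish_tin 0.69 [0.4435 0.0298 0.0461] [0.0309 0.0461 0.0479]
side cologne 0.94 [0.6435 0.0804 0.0469] [0.0229 0.0469 0.0705]
side cologne 0.72 [ 0.6282 -0.0123  0.0158] [0.0096 0.0158 0.0179]
```

View pics/side9.png

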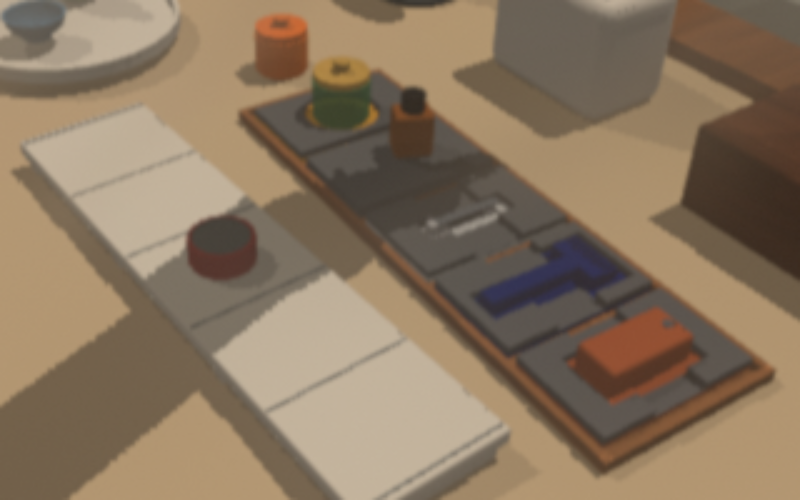

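View pics/top9.png

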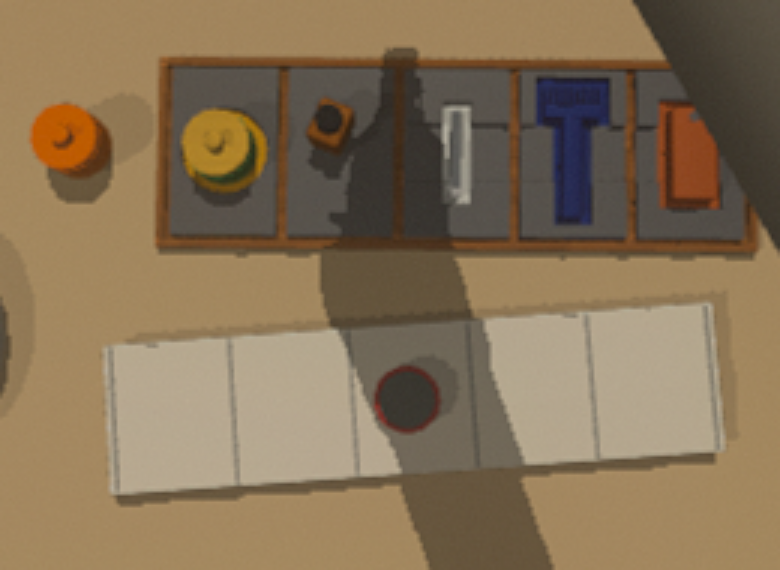

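Both views show all four things in their pockets, with the jar upright on the yellow disc (340,95 in the side crop). The tin and cologne stand where they did. The arm is clear, so I hand in.

>>> {"op": "send_rows", "data": {
  "deltas": "0 0 0 0;0 0 0 0;0 0 0 0"
}}

```text
t: 32.45
eef_pos: [0.7742, 0.0319, 0.2193]
tool_rot: [0.0, 0.71, 0.705, -0.0]
contact_force: [-0.5, 0.6, -0.2]
gripper_width: 0.8
grasp_force: 0.0
```

```bash
python3 -c "
from station import bot
print(bot.hand_in())"
```

```text
the job is handed in; nothing more can be done
None
```

The comb, tie clip, cedar block and then the jar (last, upright, set down gently) are in their pockets, the tin and cologne were left alone, and the job was handed in at about 32 s; the hand-in gave no verdict, so success rests on my final camera and depth checks.

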